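# Restock the button-tube dispenser

### The job

Restock the gravity dispenser on the shop counter from the three loose button tubes on the mat: lift each to feel whether it is full or empty. Set every full tube down in the loading bay at the rear of the lower lane, lying across the lane with its sample-button lid to the open side like the tube already there, so that it rolls down and queues behind it; put every empty one in the grey crate with the other empty. Set tubes down in the bay and the crate rather than dropping them; leave the jar and the thread cones where they stand and the tubes already put away in their places.

Things in the scene. Friction and masses are not known exactly. Their poses are not given: they have to be found in the camera images.
- tube_1: Button tube lying on the mat: card body 50 mm diameter, 100 mm long over its metal end caps (52 mm diameter; base cap 6 mm deep, lid cap 18 mm), a dark wooden sample button (24 mm diameter, 6 mm thick) on the lid. Origin on the axis at mid-length; x runs along the axis to the lid. Rolls freely. Of three look-alikes: full weighs 250 to 350 g, empty 50 to 70 g; the name does not tell.
- tube_2: Button tube lying on the mat: card body 50 mm diameter, 100 mm long over its metal end caps (52 mm diameter; base cap 6 mm deep, lid cap 18 mm), a dark wooden sample button (24 mm diameter, 6 mm thick) on the lid. Origin on the axis at mid-length; x runs along the axis to the lid. Rolls freely. Of three look-alikes: full weighs 250 to 350 g, empty 50 to 70 g; the name does not tell.
- tube_3: Button tube lying on the mat: card body 50 mm diameter, 100 mm long over its metal end caps (52 mm diameter; base cap 6 mm deep, lid cap 18 mm), a dark wooden sample button (24 mm diameter, 6 mm thick) on the lid. Origin on the axis at mid-length; x runs along the axis to the lid. Rolls freely. Of three look-alikes: full weighs 250 to 350 g, empty 50 to 70 g; the name does not tell.
- tube_1_lid (a point): Centre of the outer face of the lid cap of tube_1 (under the sample button), 50 mm from the tube's origin along its x.
- tube_2_lid (a point): Centre of the outer face of the lid cap of tube_2 (under the sample button), 50 mm from the tube's origin along its x.
- tube_3_lid (a point): Centre of the outer face of the lid cap of tube_3 (under the sample button), 50 mm from the tube's origin along its x.
- lane_tube: A full tube of the same make and axes already waiting in the lower lane against the front stop, lying across the lane with its lid and sample button to the open side.
- lane_tube_lid (a point): Centre of the outer face of the lid cap of lane_tube, 50 mm from its origin along its x.
- dispenser: White sheet-metal two-tier gravity dispenser, fixed on the counter, base plate 270 x 134 mm, about 290 mm tall. Origin at the centre of its underside; x from the rear (loading end, towards the robot) to the front, z up. The +y side is closed by a sheet panel; the -y side is open: only a low lip along each lane and three thin wire posts, so that the lids show.
- lane: Lower lane, sloping down 12 degrees to the front. Origin at its rear end, mid-width, on the running surface, 135 mm above the counter; x down the slope, y across (+y to the closed panel, -y to the open side), z square to the surface. 111 mm wide between panel and lip (10 mm high). Stops at x = 0 (12 mm high) and x = 270 mm (22 mm high). A tube lying across it has its axis at z = 26 mm and rolls down.
- bay (a point): Loading bay: where a tube's middle should be when set down, x = 38, y = 0, z = 26 mm in the lane's frame. The surface is two strips with a slot 59 mm wide between them, open for 90 mm below here, so fingertips may reach into it. Here the panel stands only 28 mm above the surface. The bay is open above and to the rear as far as x = 84 mm.
- overhang (a point): Middle of the lower rear edge of the top tier: x = 84, y = 0, z = 106 mm in the lane's frame. The tier has a 120 mm wide cross strip 45 mm high from there up, and goes on forward parallel to the lane, tubes on it. A gripper held upright over the bay meets it; one whose body leans back towards the rear by 30 to 40 degrees clears it.
- crate: Grey open crate for empties, fixed, 220 mm (its x) x 140 mm (its y) outside, walls 4 mm thick and 60 mm high. Origin at the centre of its underside; its floor is 4 mm up. One empty tube lies across its -x end; the rest is free.
- crate_tube: Empty tube of the same make and axes, lying across the crate (along the crate's y) near its -x end, about 70 mm from the crate's middle; it can roll a little.
- cutting_mat: Dark flat mat, 340 x 300 x 3 mm, fixed to the counter; the three tubes lie on it, the jar and one cone stand on it. Origin at the centre of its underside.
- pin_jar: Bystander: closed glass jar, 54 mm diameter, 75 mm tall, standing on the mat. Origin at the centre of its underside.
- thread_cone: Bystander: cream cone of thread, base 62 mm diameter, 80 mm tall, narrowing to 20 mm at the top, standing on the mat. Origin at the centre of its underside.
- thread_cone_2: Bystander: grey cone of thread, base 62 mm diameter, 95 mm tall, standing on the counter between the robot and the dispenser. Origin at the centre of its underside.
Mind the look-alikes: they are no part of the job. What is shaped like the tube_3 but orange is not meant.

How it is judged:
By the outcome, as a careful person would: the job done as asked, in the order asked, and still so for the second after the job is handed in, with the robot touching nothing.
It also fails if it takes over 72 s, if anything falls off the work surface, if the arm or the gripper's body presses on something with over 40 N, if the wrist force passes 120 N, or if a joint passes its speed limit or range.

### The arm

A 7-joint arm with a two-finger parallel gripper is mounted at the origin on the work surface. World frame = base frame: x ahead of the robot, y to its left, z up, the work surface at z = 0. Lengths are in mm, angles in rad, forces in N, time in s.
With the tool pointing down it reaches from about 400 to 875 mm from the base axis. Payload 4.4 kg.
Tool frame: the origin (TCP) lies at the very end of the fingers, on their centre line; the grasp point (between the pads) lies 19 mm behind it; z points along the fingers, y is the line along which they close (so a half turn about z gives the same grasp; the last joint's range is limited). The gripper opens to 85 mm and grips with 20 to 120 N. Pads are 22 mm wide; open, the fingers measure 114 mm over their backs; the gripper's body (76 mm by 85 mm) begins 54 mm behind the grasp point. The pads swing forward as they close: fully open they stand 13 mm farther back than shut.
Start: joints at [1.046, 0.628, 0.038, 1.517, -0.027, 0.996, -0.02], TCP at [287.895, -582.781, 231.313] pointing down, gripper open.
Joint ranges: [-3.06, 3.06], [-0.37, 2.12], [-1.25, 1.32], [0.18, 2.47], [-1.1, 4.24], [0.23, 1.98], [-2.94, 2.94]. Speed limits (rad/s): [2.57, 2.57, 3.14, 3.14, 3.14, 3.14, 3.14].

### API

Orientations are given as [roll, pitch, yaw] about the fixed x, y, z axes, in that order (R = Rz(yaw) Ry(pitch) Rx(roll)).
In Python, from cell import monitor, viewer, workorder gives the robot as it stands.
- The arm moves only by the tool arm_command, never from a script. Its argument "series" is one flat list of numbers, 5 for each row, row after row: the opening in per cent of the stroke, from 0 (shut) to 100 (fully open), then the shift along the tool's x, y, z in cm, then the turn about the tool's z in degrees. In form: [claw, x, y, z, roll, claw, x, y, z, roll, ...]. A call has exactly 5 rows; each row is the pose to reach, as a shift and turn from the pose commanded when the call began, along the tool's axes at that moment; what a row does not reach only later rows make up. A row lasts 1/12 s, in which the tool goes at most 41.7 mm and 7.16 degrees, less where a joint would pass 70% of its speed; a pose out of reach is approached as far as the arm can. A call with a gripper value outside its range is refused whole. The fingers move at their own pace and stop on an object; the grip force is fixed at half the most. Time passes only in rows, so rows that repeat a pose let the fingers close, or fill a call up. It gives the time, the measured TCP pose, the force, the opening and the grip force at its end, in the units of the state.
- monitor.read_state(): the state, without advancing time (a new reading comes with each control period).
- viewer.get_image(name): name is "side" or "top"; returns (picture, depth): 384x512x3 uint8, red, green, blue; 384x512 float32, mm along the optical axis (not along the pixel's ray), 0 where there is no reading.
- viewer.camera_model(name): a dict with "mtx" (3x3 intrinsics, pixels), "dist_coeffs" ([k1, k2, p1, p2, k3] as OpenCV has them; the pictures are not rectified), "R" (3x3) and "t" (3): a world point X has camera coordinates R X + t. Camera axes: x right, y down, z forward; pixel columns grow to the right and rows downward; lengths in mm; the calibration is good to about 2 mm. A picture is of the moment at which its call begins. camera_model takes no time and is no camera call.
- workorder.finish_job(): hands the job in; it is judged then, once.
The state is a dict: "clock": time; "qpos": joint angles; "qd": joint speeds; "tau": joint torques, N m; "eef_pos": TCP position; "tool_rot": TCP orientation; "force": force on the tool from outside, world axes, zero at the start; "torque": the same for the moment, N m; "width": finger opening in mm; "gripper_force": force on a finger pad.
Only numpy, scipy, OpenCV 4.12 (cv2) and the standard library are available. Lean on these libraries where they do the work, as an engineer would, in place of code of your own. Each camera call takes 0.05 s, during which the arm holds its last target. There are 200 camera calls.

## Working session

There is one attempt and no reset: what is moved stays moved. The work goes in short steps, Python scripts to look and compute and a tool call to move; the robot and the scene stay as the last step left them, time stands still between calls to the robot, and variables do not carry over. Pictures are saved under pics/ and viewed, at most 12 in all, crops included, and the job is handed in when it is done.

Besides the shell and the picture viewer there is one more tool, called after ">>>" as name(argument=value, ...) on one line, values as JSON. arm_command: Moves the arm, as the interface text tells. Its arguments: {"type":"object","properties":{"series":{"type":"array","items":{"type":"number"}}},"required":["series"]}

```bash
ls; mkdir -p pics; python3 - <<'E'
from cell import monitor, viewer
import cv2,numpy as np
for n in("side","top"):
    p,d=viewer.get_image(n); cv2.imwrite(f"pics/{n}0.png",p[:,:,::-1]); np.savez(f"pics/{n}0.npz",p=p,d=d)
    m=viewer.camera_model(n); print(n,{k:np.round(v,3).tolist() for k,v in m.items()})
a=cv2.imread("pics/side0.png");b=cv2.imread("pics/top0.png")
print(monitor.read_state())
E
```

```text
pics
side {'mtx': [[411.964, 0.0, 263.377], [0.0, 411.964, 190.329], [0.0, 0.0, 1.0]], 'dist_coeffs': [-0.02, 0.0, 0.0, 0.0, 0.0], 'R': [[-0.757, -0.653, -0.005], [-0.463, 0.542, -0.701], [0.461, -0.528, -0.713]], 't': [391.242, 385.745, 801.273]}
top {'mtx': [[430.086, 0.0, 256.125], [0.0, 430.086, 192.221], [0.0, 0.0, 1.0]], 'dist_coeffs': [-0.02, 0.0, 0.0, 0.0, 0.0], 'R': [[-0.016, -1.0, -0.002], [-0.995, 0.016, -0.098], [0.098, 0.0, -0.995]], 't': [-16.225, 547.151, 1087.828]}
{'clock': 0.1, 'qpos': array([ 1.04619783,  0.62928037,  0.03844282,  1.51824595, -0.02697519,
        0.99630949, -0.01999359]), 'qd': array([ 1.52489665e-03, -2.54466681e-03,  9.29085699e-05, -6.00182905e-05,
        6.64411250e-05,  1.96416596e-03, -7.63989147e-04]), 'tau': array([ 3.52175790e-03, -5.64526498e+01,  1.23087432e+00, -1.93971419e+01,
        1.13789435e-02,  5.43617105e-03,  1.03070653e-05]), 'eef_pos': array([ 287.64304302, -582.27262809,  230.47075071]), 'tool_rot': array([-3.13986787e+00,  3.81168605e-05,  4.58820506e-01]), 'force': array([-0.48198261,  0.32226803, -0.26634399]), 'torque': array([-0.00124043,  0.00605945,  0.02763326]), 'gripper_force': 0.0, 'width': 85.58986625311833}
```

View pics/side0.png

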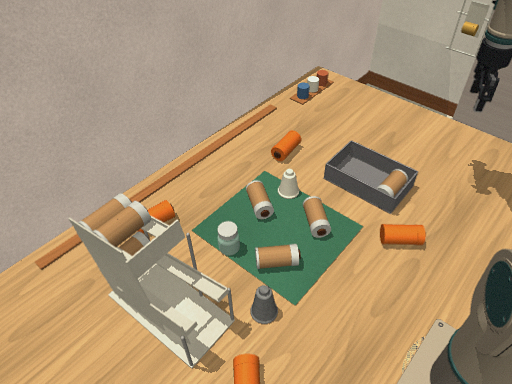

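View pics/top0.png

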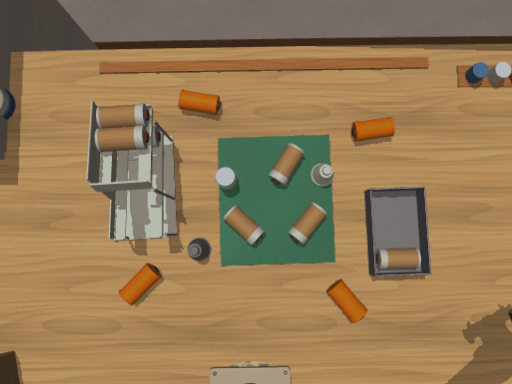

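The side view shows the three card tubes on the mat at about (260,200), (317,216) and (277,257). The top view shows the same three at (287,164), (308,223) and (243,225). The orange cylinders at top (199,101), (374,128), (347,300) and (140,284) match in shape but not colour and lie off the mat, so they are decoys. The tubes on the dispenser at (122,115) and (120,138) and in the crate at (400,258) are already put away. I'll measure next and confirm in an enlarged crop.

```bash
cat > h.py <<'E'
import cv2,numpy as np
from cell import viewer
def cam(n):
    m=viewer.camera_model(n); return [np.array(m[k],float) for k in("mtx","dist_coeffs","R","t")]
def ray(n,uv):
    K,D,R,t=cam(n); u=cv2.undistortPoints(np.array(uv,float).reshape(-1,1,2),K,D).reshape(-1,2)
    return -R.T@t, np.c_[u,np.ones(len(u))]@R
def plane(n,uv,z):
    c,d=ray(n,uv); return c+d*((z-c[2])/d[:,2])[:,None]
def cloud(n,d):
    v,u=np.mgrid[:384,:512]; c,r=ray(n,np.c_[u.ravel(),v.ravel()])
    return (c+r*d.reshape(-1,1)).reshape(384,512,3)
def proj(n,X):
    K,D,R,t=cam(n); return cv2.projectPoints(np.array(X,float).reshape(-1,1,3),cv2.Rodrigues(R)[0],t,K,D)[0].reshape(-1,2)
E
python3 - <<'E'
from h import *
im={};P={}
for n in("side","top"):
    z=np.load(f"pics/{n}0.npz"); im[n]=z["p"];P[n]=cloud(n,z["d"])
n="top"; hsv=cv2.cvtColor(im[n],cv2.COLOR_RGB2HSV)
mat=((hsv[...,0]>60)&(hsv[...,0]<95)&(hsv[...,1]>80)).astype(np.uint8)
print("mat z",np.median(P[n][mat>0],0), cv2.minAreaRect(np.argwhere(mat)[:,::-1].astype(np.float32)))
hull=np.zeros_like(mat); cv2.fillConvexPoly(hull,cv2.convexHull(np.argwhere(mat)[:,::-1].astype(np.int32)),1)
ob=((P[n][...,2]>12)&(hull>0)).astype(np.uint8)
k,l,s,c=cv2.connectedComponentsWithStats(ob)
for i in range(1,k):
    if s[i,4]<80: continue
    uv=np.argwhere(l==i)[:,::-1]; X=P[n][l==i]
    w=plane(n,uv,29)[:,:2]; r=cv2.minAreaRect(w.astype(np.float32))
    print("obj",c[i].round(),s[i,4],"rect",np.round(r[0],1),np.round(r[1],1),round(r[2],1),"ztop",np.percentile(X[:,2],98).round(1))
# side cloud: heights
for n in("side","top"):
  for nm,(x0,x1,y0,y1) in {"A":(0,0,0,0)}.items(): pass
# crate: dark grey walls in top
X=P["top"]; g=(X[...,2]>45)&(X[...,2]<75)&(X[...,1]<-180)&(X[...,0]>150)&(X[...,0]<700)&(hsv[...,1]<70)&(hsv[...,2]<130)
k,l,s,c=cv2.connectedComponentsWithStats(g.astype(np.uint8)); i=1+s[1:,4].argmax()
r=cv2.minAreaRect(X[l==i][:,:2].astype(np.float32)); print("crate",r)
# cone2
m=(X[...,2]>15)&(X[...,0]<560)&(X[...,0]>350)&(X[...,1]>80)&(X[...,1]<180)
print("cone2",X[m].mean(0), X[m].max(0))
# zoom crops
a=cv2.resize(im["top"][130:280,210:340],None,fx=3,fy=3,interpolation=cv2.INTER_CUBIC)
b=cv2.resize(im["side"][170:280,230:340],None,fx=3.6,fy=3.6,interpolation=cv2.INTER_CUBIC)
h=max(a.shape[0],b.shape[0]); f=lambda q:np.vstack([q,np.zeros((h-q.shape[0],q.shape[1],3),np.uint8)])
cv2.imwrite("pics/crop1.png",np.hstack([f(a),f(b)])[:,:,::-1])
a=cv2.resize(im["top"][90:250,80:200],None,fx=3,fy=3,interpolation=cv2.INTER_CUBIC)
b=cv2.resize(im["side"][185:365,60:245],None,fx=2.2,fy=2.2,interpolation=cv2.INTER_CUBIC)
h=max(a.shape[0],b.shape[0])
cv2.imwrite("pics/crop2.png",np.hstack([f(a),f(b)])[:,:,::-1])
E
```

```text
mat z [528.2528462  -65.94993651   2.33334509] ((275.6029052734375, 199.7936553955078), (126.81309509277344, 113.16350555419922), 88.21009063720703)
obj [286. 164.] 801 rect [ 618.3 -104.4] [ 51.2 112.4] 57.7 ztop 56.8
obj [322. 174.] 326 rect [ 589.  -194.1] [46.8 57.7] 88.1 ztop 84.3
obj [227. 178.] 351 rect [586.3  47.5] [46.7 60.3] 89.6 ztop 81.6
obj [307. 223.] 820 rect [ 463.8 -152.5] [ 54.3 112.9] 50.8 ztop 56.9
obj [244. 225.] 802 rect [462.4   7. ] [107.7  51.4] 46.6 ztop 56.2
crate ((440.94744873046875, -381.90606689453125), (219.83724975585938, 143.04666137695312), 0.9352583289146423)
cone2 [403.37286262 119.98117846  65.6357265 ] [428.46728416 144.17023243  98.17756884]
```

View pics/crop1.png

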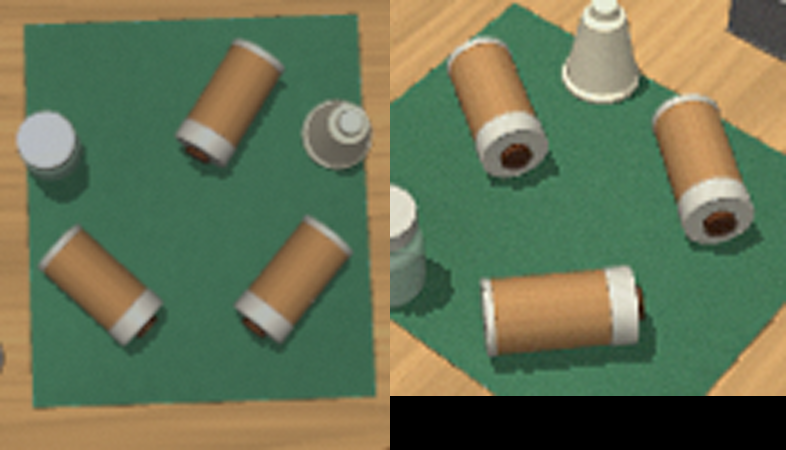

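View pics/crop2.png

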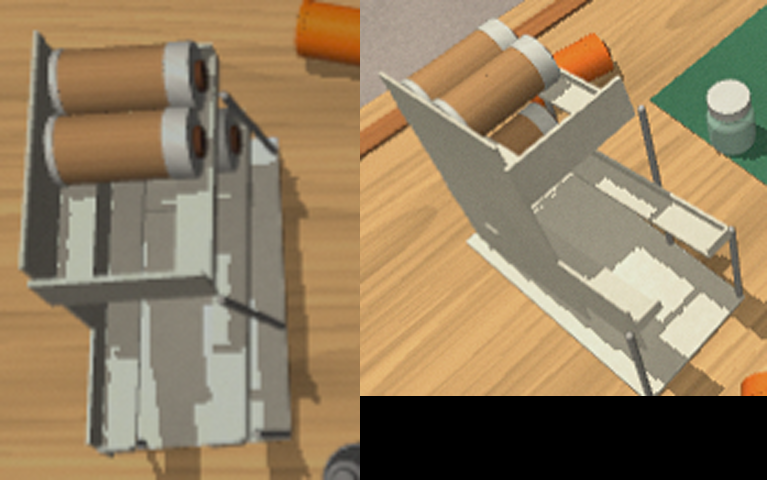

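The crop confirms the three card tubes with thick lid cap and button. In the top view A at (287,164) and C at (308,223) have lids to the lower left, and B at (243,225) has its lid to the lower right. The second crop shows the dispenser: the bay is at about top (142,215), the open side faces right, and the lane tube sits under the tier.

```bash
python3 - <<'E'
from h import *
S=[];hs=[]
for n in("side","top"):
    z=np.load(f"pics/{n}0.npz"); X=cloud(n,z["d"]); h=cv2.cvtColor(z["p"],cv2.COLOR_RGB2HSV)
    m=(X[...,0]>370)&(X[...,0]<760)&(X[...,1]>150)&(X[...,1]<370)&(h[...,1]<60)&(h[...,2]>60)
    S.append(X[m]); 
    q=X[m]; 
    b=q[(q[:,2]>70)&(q[:,2]<170)]; print(n,len(b),"lanezone",cv2.minAreaRect(b[:,:2].astype(np.float32)))
    b=q[(q[:,2]>230)]; print(n,"tier rear min x",np.percentile(b[:,0],[0,1,3]), "zmax",b[:,2].max(), cv2.minAreaRect(b[:,:2].astype(np.float32)))
    s=q[(q[:,0]<np.percentile(b[:,0],3)+15)&(q[:,2]>180)]; 
    for y in range(190,340,20):
        w=s[abs(s[:,1]-y)<10]
        if len(w)>5: print(y,"strip",len(w),"x",np.percentile(w[:,0],[5,50]).round(),"z",np.percentile(w[:,2],[2,98]).round())
X=S[1]
for x in range(396,520,8):
    r=[]
    for y in range(180,340,8):
        w=X[(abs(X[:,0]-x)<4)&(abs(X[:,1]-y)<4)]; r.append(int(np.median(w[:,2])) if len(w) else 0)
    print(x,r)
# lane surface fit
q=np.vstack(S); 
for y in (215,225,235,265,275,285):
  w=X[(abs(X[:,1]-y)<5)&(X[:,0]>415)&(X[:,0]<480)&(X[:,2]>105)&(X[:,2]<142)]
  if len(w)>10: print("surf y",y,np.polyfit(w[:,0]-420,w[:,2],1).round(3),len(w))
E
```

```text
side 3353 lanezone ((569.4113159179688, 258.91070556640625), (283.74969482421875, 130.92153930664062), 1.4691135883331299)
side tier rear min x [535.95988592 538.26716706 539.51105118] zmax 281.98135321696645 ((633.0042114257812, 262.2311706542969), (197.52000427246094, 124.34496307373047), 2.038069486618042)
190 strip 55 x [533. 534.] z [180. 230.]
210 strip 186 x [541. 546.] z [222. 265.]
230 strip 195 x [540. 545.] z [222. 264.]
250 strip 211 x [539. 544.] z [221. 265.]
270 strip 223 x [538. 543.] z [221. 264.]
290 strip 229 x [537. 542.] z [222. 264.]
310 strip 344 x [536. 542.] z [183. 270.]
330 strip 32 x [537. 543.] z [182. 262.]
top 2716 lanezone ((565.7274169921875, 254.21847534179688), (271.5290222167969, 127.59188079833984), 2.6841790676116943)
top tier rear min x [532.97500226 538.26640773 539.79199864] zmax 283.1345029301806 ((631.4371337890625, 259.3979797363281), (202.33763122558594, 124.1588363647461), 2.437394380569458)
190 strip 44 x [533. 543.] z [185. 263.]
210 strip 86 x [540. 546.] z [224. 265.]
230 strip 89 x [539. 544.] z [221. 266.]
250 strip 84 x [538. 543.]
[... 732 characters left out ...]
127, 0, 0, 0, 3, 4, 5, 4, 8, 125, 124, 129, 5, 0, 0]
468 [0, 7, 121, 7, 123, 125, 0, 0, 0, 6, 4, 5, 4, 66, 123, 125, 129, 5, 0, 0]
476 [0, 6, 122, 124, 124, 124, 0, 0, 0, 5, 5, 4, 5, 7, 65, 121, 124, 5, 0, 0]
484 [0, 5, 62, 8, 122, 123, 120, 0, 0, 6, 5, 5, 6, 6, 119, 120, 124, 6, 0, 0]
492 [0, 5, 63, 118, 63, 120, 121, 0, 0, 4, 5, 5, 5, 7, 119, 118, 122, 6, 0, 0]
500 [0, 7, 119, 119, 118, 119, 119, 0, 0, 6, 5, 4, 6, 5, 61, 117, 120, 7, 0, 0]
508 [0, 7, 115, 7, 116, 116, 118, 0, 0, 5, 6, 5, 4, 7, 113, 115, 118, 9, 0, 0]
516 [0, 5, 114, 5, 61, 117, 116, 0, 0, 5, 5, 3, 4, 7, 113, 113, 116, 126, 0, 0]
surf y 215 [ -0.213 137.541] 78
surf y 225 [ -0.244 138.716] 23
surf y 285 [ -0.206 136.522] 69
```

```bash
cat > plan.py <<'E'
# plan(start, targets): pose=[x,y,z,yaw_deg] mm, tool down; target=(x,y,z,yaw,claw). Prints 5-row calls.
import numpy as np, math
def plan(p,targets,vmax=175,wmax=32):
    p=np.array(p,float)
    for *g,claw in targets:
        g=np.array(g,float)
        while True:
            d=g-p; n=max(1,math.ceil(np.linalg.norm(d[:3])/vmax-1e-3),math.ceil(abs(d[3])/wmax-1e-3))
            s=d/n; a=math.radians(p[3]); c,t=math.cos(a),math.sin(a)
            row=np.round([(s[0]*c+s[1]*t)/10,(s[0]*t-s[1]*c)/10,-s[2]/10,-s[3]],1)
            print([x for k in range(1,6) for x in [claw]+[float(v) for v in np.round(row*k/5,1)]])
            u,v=row[0]*10,row[1]*10
            p=p+[u*c+v*t,u*t-v*c,-row[2]*10,-row[3]]
            if n==1: break
        print("  -> at",p.round(1).tolist())
    return p
E
python3 -c "
from plan import *
plan([287.9,-582.8,231.3,26.3],[(466,-154.5,130,-39.2,80),(466,-154.5,11,-39.2,80)])"
```

```text
[80, 2.3, -2.0, 0.7, 4.4, 80, 4.6, -4.1, 1.4, 8.7, 80, 7.0, -6.1, 2.0, 13.1, 80, 9.3, -8.2, 2.7, 17.4, 80, 11.6, -10.2, 3.4, 21.8]
[80, 1.4, -2.8, 0.7, 4.4, 80, 2.8, -5.5, 1.4, 8.7, 80, 4.3, -8.3, 2.0, 13.1, 80, 5.7, -11.0, 2.7, 17.4, 80, 7.1, -13.8, 3.4, 21.8]
[80, 0.3, -3.1, 0.7, 4.4, 80, 0.6, -6.2, 1.3, 8.8, 80, 0.8, -9.2, 2.0, 13.1, 80, 1.1, -12.3, 2.6, 17.5, 80, 1.4, -15.4, 3.3, 21.9]
  -> at [465.8, -153.9, 130.3, -39.2]
[80, 0.0, 0.0, 2.4, -0.0, 80, 0.0, 0.0, 4.8, -0.0, 80, 0.0, 0.0, 7.1, -0.0, 80, 0.0, 0.0, 9.5, -0.0, 80, 0.0, 0.0, 11.9, -0.0]
  -> at [465.8, -153.9, 11.3, -39.2]
```

>>> arm_command(series=[80,2.3,-2.0,0.7,4.4,80,4.6,-4.1,1.4,8.7,80,7.0,-6.1,2.0,13.1,80,9.3,-8.2,2.7,17.4,80,11.6,-10.2,3.4,21.8])

```text
clock: 0.52
eef_pos: [346.8, -438.2, 196.7]
tool_rot: [-3.141, 0.0, 0.074]
force: [0.9, 0.3, -0.6]
width: 68.6
gripper_force: 0.0
```

>>> arm_command(series=[80,1.4,-2.8,0.7,4.4,80,2.8,-5.5,1.4,8.7,80,4.3,-8.3,2.0,13.1,80,5.7,-11.0,2.7,17.4,80,7.1,-13.8,3.4,21.8])

```text
clock: 0.93
eef_pos: [407.0, -295.5, 162.9]
tool_rot: [3.142, 0.0, -0.306]
force: [0.5, -0.1, 0.5]
width: 68.6
gripper_force: 0.0
```

>>> arm_command(series=[80,0.3,-3.1,0.7,4.4,80,0.6,-6.2,1.3,8.8,80,0.8,-9.2,2.0,13.1,80,1.1,-12.3,2.6,17.5,80,1.4,-15.4,3.3,21.9])

```text
clock: 1.35
eef_pos: [466.2, -152.5, 129.9]
tool_rot: [3.141, 0.0, -0.688]
force: [1.1, -0.7, 0.7]
width: 68.6
gripper_force: 0.0
```

>>> arm_command(series=[80,0,0,3.0,0,80,0,0,6.0,0,80,0,0,9.0,0,80,0,0,11.0,0,80,0,0,11.9,0])

```text
clock: 1.77
eef_pos: [464.3, -153.2, 8.7]
tool_rot: [3.14, 0.004, -0.684]
force: [-0.4, -0.8, -0.4]
width: 68.3
gripper_force: 0.0
```

>>> arm_command(series=[0,0,0,0,0,0,0,0,0,0,0,0,0,0,0,0,0,0,0,0,0,0,0,0,0])

```text
clock: 2.18
eef_pos: [466.6, -154.1, 12.3]
tool_rot: [-3.141, -0.002, -0.684]
force: [0.2, -0.4, -3.3]
width: 48.1
gripper_force: 62.1
```

>>> arm_command(series=[0,0,0,-1.5,0,0,0,0,-4.0,0,0,0,0,-7.0,0,0,0,0,-10.0,0,0,0,0,-12.0,0])

```text
clock: 2.6
eef_pos: [466.6, -154.2, 134.3]
tool_rot: [-3.14, -0.003, -0.685]
force: [1.2, -0.6, -2.9]
width: 48.5
gripper_force: 62.7
```

>>> arm_command(series=[0,0,0,-0.1,0,0,0,0,-0.1,0,0,0,0,-0.1,0,0,0,0,-0.1,0,0,0,0,-0.1,0])

```text
clock: 3.02
eef_pos: [465.0, -153.7, 131.1]
tool_rot: [3.141, 0.002, -0.685]
force: [-0.4, 0.0, -2.9]
width: 48.7
gripper_force: 62.9
```

```bash
python3 - <<'E'
from h import *
from cell import monitor
f=[]
for i in range(4):
    p,d=viewer.get_image("side" if i%2 else "top"); s=monitor.read_state(); f.append(s["force"])
    if i<2: np.savez("pics/%s1.npz"%("side" if i%2 else "top"),p=p,d=d); cv2.imwrite(f"pics/l1_{i}.png",p[:,:,::-1])
print(np.round(f,2),s["eef_pos"],s["tool_rot"],s["width"],s["gripper_force"],s["clock"],s["qpos"].round(3))
a=cv2.resize(np.load("pics/top0.npz")["p"][170:250,95:195],None,fx=4,fy=4,interpolation=cv2.INTER_CUBIC)
p=np.load("pics/side1.npz")["p"]; b=cv2.resize(p[90:330,200:400],None,fx=2,fy=2)
c=np.zeros((480,800,3),np.uint8); c[:320,:400]=a; c[:480,400:]=b; cv2.imwrite("pics/crop3.png",c[:,:,::-1])
E
```

```text
[[-0.04  0.39 -3.31]
 [-0.13 -0.38 -2.87]
 [ 0.12  0.15 -1.19]
 [ 0.04  0.87 -1.71]] [ 465.54922982 -153.98096603  131.68691556] [ 3.14098369e+00  1.08032138e-03 -6.84586573e-01] 48.530218124470224 62.926504611968994 3.2167 [ 0.013  0.587  0.366  2.058 -0.381  0.563 -1.606]
```

View pics/crop3.png

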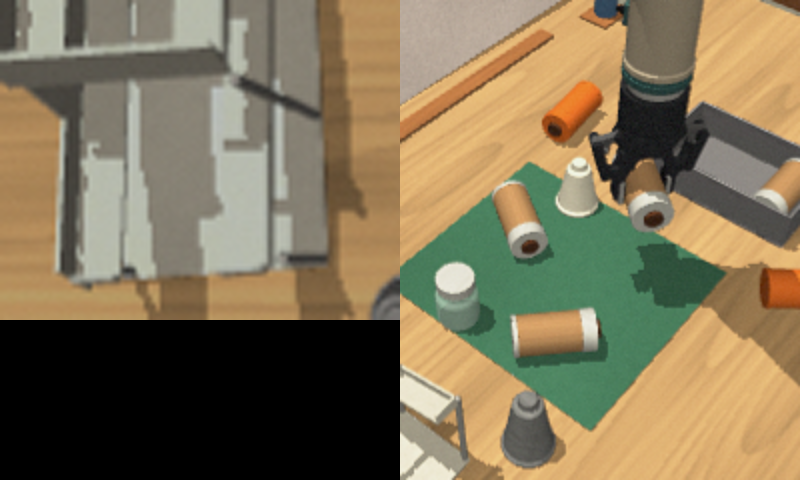

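The crop shows the tube held level in the gripper, with the lid toward the side camera. The bay in the top crop lies between the panel at column 111 and the lip at about column 162.

```bash
python3 - <<'E'
from h import *
from cell import monitor
f=[];t=[]
for i in range(8):
    p,d=viewer.get_image("side"); s=monitor.read_state(); f.append(s["force"][2]); 
print(np.round(f,2),np.mean(f))
for nm,u,z in (("panel outer top",110.3,160),("panel inner top",112,160),("lip inner top",162.3,142),("lip outer top",164.2,142),("base right edge",176.2,2)):
    print(nm,plane("top",[[u,200],[u,230]],z)[:,:2].round(1).tolist())
# precise edge columns, gradient along rows
g=cv2.cvtColor(np.load("pics/top0.npz")["p"],cv2.COLOR_RGB2GRAY)
for r in (212,220,228,234): print(r,g[r,104:182].tolist())
for c in (116,122,150,158): print(c,g[226:248,c].tolist())
E
```

```text
[-2.   -1.75 -2.5  -2.72 -2.4  -1.62 -3.07 -3.  ] -2.3828817347010247
panel outer top [[521.2, 308.2], [453.0, 307.1]]
panel inner top [[521.2, 304.3], [452.9, 303.2]]
lip inner top [[520.9, 193.1], [451.5, 192.8]]
lip outer top [[520.8, 188.7], [451.4, 188.4]]
base right edge [[531.9, 187.0], [452.8, 186.8]]
212 [141, 142, 141, 140, 139, 153, 183, 69, 67, 66, 72, 127, 184, 183, 185, 184, 183, 183, 184, 184, 182, 175, 121, 184, 184, 179, 145, 130, 130, 132, 131, 130, 130, 130, 131, 131, 129, 129, 130, 128, 129, 131, 130, 131, 146, 186, 184, 183, 183, 185, 185, 183, 184, 184, 182, 185, 184, 165, 97, 130, 184, 170, 130, 128, 128, 128, 127, 128, 129, 126, 129, 117, 70, 85, 87, 86, 85, 87]
220 [139, 137, 139, 139, 139, 173, 145, 67, 66, 68, 97, 128, 184, 186, 185, 183, 184, 182, 183, 184, 181, 155, 160, 184, 184, 184, 185, 179, 131, 131, 129, 129, 128, 128, 128, 128, 129, 129, 130, 130, 129, 130, 129, 127, 129, 138, 172, 184, 184, 183, 184, 186, 184, 183, 183, 183, 184, 167, 95, 102, 127, 126, 127, 127, 127, 128, 128, 128, 127, 127, 126, 118, 88, 86, 85, 88, 87, 86]
228 [149, 147, 148, 1
[... 504 characters left out ...]
82, 177, 126, 126, 124, 126, 128, 126, 126, 124, 124, 125, 127, 126, 141, 183, 184, 184, 183, 185, 184, 185, 184, 184, 184, 184, 184, 185, 185, 183, 167, 105, 132, 149, 142, 117, 55, 55, 51, 53, 55, 53, 54, 53, 54, 61, 86, 99, 118, 145, 148]
116 [183, 183, 183, 183, 184, 183, 182, 184, 184, 183, 185, 183, 184, 169, 117, 89, 127, 155, 155, 151, 148, 148]
122 [184, 185, 183, 184, 184, 184, 184, 182, 184, 183, 183, 183, 182, 158, 119, 137, 152, 154, 155, 154, 149, 146]
150 [183, 185, 182, 184, 185, 184, 184, 184, 185, 184, 185, 167, 129, 132, 144, 148, 152, 154, 152, 150, 140, 141]
158 [184, 184, 185, 185, 185, 186, 184, 183, 185, 185, 175, 142, 111, 144, 145, 148, 152, 152, 153, 149, 139, 141]
```

```bash
python3 - <<'E'
from h import *
for r,zs,cp,ct,cl in ((212,119.5,114.8,109.3,161.7),(220,123,114.7,109,161.7),(228,127,114.5,108.9,161.7),(234,130,114.0,108.6,161.7)):
    a=plane("top",[[cp,r]],zs)[0];b=plane("top",[[ct,r]],zs+27.5)[0];c=plane("top",[[cl,r]],zs+9.8)[0]
    print(r,"junction",a[:2].round(1),"panel top",b[:2].round(1),"lip top",c[:2].round(1),"mid",((a+c)/2)[:2].round(1),"w",(a-c)[1].round(1))
for c,r in ((116,239.2),(122,239.2),(150,237.2),(158,236.5)): print("rear edge",plane("top",[[c,r]],135)[0].round(1),plane("top",[[c,r]],147)[0].round(1))
E
```

```text
212 junction [496.  310.8] panel top [494.6 314.5] lip top [493.7 197.2] mid [494.8 254. ] w 113.6
220 junction [476.9 309.6] panel top [476.  313.7] lip top [474.8 196.3] mid [475.9 253. ] w 113.3
228 junction [458.  308.5] panel top [457.6 312.2] lip top [456.2 195.3] mid [457.1 251.9] w 113.1
234 junction [444.  308.4] panel top [444.  311.6] lip top [442.3 194.6] mid [443.1 251.5] w 113.8
rear edge [431.9 301.9 135. ] [431.9 298.  147. ]
rear edge [431.7 287.9 135. ] [431.7 284.2 147. ]
rear edge [435.3 222.8 135. ] [435.4 219.9 147. ]
rear edge [436.7 204.2 135. ] [436.7 201.5 147. ]
```

```bash
python3 - <<'E'
from h import *
from plan import *
p=np.load("pics/side1.npz")["p"][185:215,310:345].astype(int)
m=(p.sum(2)<200)&(p[...,0]>p[...,2]+8); v,u=np.argwhere(m).mean(0); print("button px",u+310,v+185,m.sum())
B=plane("side",[[u+310,v+185]],149.7)[0]; l=np.array([np.cos(np.radians(140.8)),np.sin(np.radians(140.8))])
d=B[:2]-[465.5,-154]; print("button",B,"along lid",d@l,"across",d@[-l[1],l[0]])
plan([465.8,-153.9,132.3,-39.2],[(450,254,205,92.8,0)])
E
```

```text
button px 325.2857142857143 198.42857142857142 63
button [ 427.9338594  -117.56882963  149.7       ] along lid 52.1372408215848 across -4.4892330470558495
[0, -1.1, -1.2, -0.3, -5.3, 0, -2.2, -2.4, -0.6, -10.6, 0, -3.2, -3.7, -0.9, -15.8, 0, -4.3, -4.9, -1.2, -21.1, 0, -5.4, -6.1, -1.5, -26.4]
[0, -0.4, -1.6, -0.3, -5.3, 0, -0.8, -3.2, -0.6, -10.6, 0, -1.3, -4.7, -0.8, -15.8, 0, -1.7, -6.3, -1.1, -21.1, 0, -2.1, -7.9, -1.4, -26.4]
[0, 0.3, -1.6, -0.3, -5.3, 0, 0.6, -3.2, -0.6, -10.6, 0, 1.0, -4.8, -0.9, -15.8, 0, 1.3, -6.4, -1.2, -21.1, 0, 1.6, -8.0, -1.5, -26.4]
[0, 1.0, -1.3, -0.3, -5.3, 0, 2.0, -2.6, -0.6, -10.6, 0, 3.0, -3.9, -0.8, -15.8, 0, 4.0, -5.2, -1.1, -21.1, 0, 5.0, -6.5, -1.4, -26.4]
[0, 1.5, -0.7, -0.3, -5.3, 0, 2.9, -1.4, -0.6, -10.6, 0, 4.4, -2.1, -0.9, -15.8, 0, 5.8, -2.8, -1.2, -21.1, 0, 7.3, -3.5, -1.5, -26.4]
  -> at [449.9, 253.5, 205.3, 92.8]
```

>>> arm_command(series=[0,-1.1,-1.2,-0.4,-5.3,0,-2.2,-2.4,-0.8,-10.6,0,-3.2,-3.7,-1.2,-15.8,0,-4.3,-4.9,-1.4,-21.1,0,-5.4,-6.1,-1.5,-26.4])

```text
clock: 4.03
eef_pos: [462.9, -71.9, 147.8]
tool_rot: [-3.142, -0.001, -0.219]
force: [0.1, 0.2, -3.2]
width: 48.6
gripper_force: 63.0
```

>>> arm_command(series=[0,-0.4,-1.6,-0.3,-5.3,0,-0.8,-3.2,-0.6,-10.6,0,-1.3,-4.7,-0.8,-15.8,0,-1.7,-6.3,-1.1,-21.1,0,-2.1,-7.9,-1.4,-26.4])

```text
clock: 4.45
eef_pos: [459.5, 9.8, 161.5]
tool_rot: [3.141, -0.0, 0.242]
force: [0.4, -0.1, -2.7]
width: 48.7
gripper_force: 63.0
```

>>> arm_command(series=[0,0.3,-1.6,-0.3,-5.3,0,0.6,-3.2,-0.6,-10.6,0,1.0,-4.8,-0.9,-15.8,0,1.3,-6.4,-1.2,-21.1,0,1.6,-8.0,-1.5,-26.4])

```text
clock: 4.87
eef_pos: [456.4, 91.3, 176.6]
tool_rot: [3.141, -0.0, 0.702]
force: [-0.5, 0.6, -1.7]
width: 48.2
gripper_force: 63.0
```

>>> arm_command(series=[0,1.0,-1.3,-0.3,-5.3,0,2.0,-2.6,-0.6,-10.6,0,3.0,-3.9,-0.8,-15.8,0,4.0,-5.2,-1.1,-21.1,0,5.0,-6.5,-1.4,-26.4])

```text
clock: 5.28
eef_pos: [452.8, 173.1, 190.5]
tool_rot: [3.141, 0.0, 1.163]
force: [0.6, -0.0, -2.4]
width: 48.6
gripper_force: 63.0
```

>>> arm_command(series=[0,1.5,-0.7,-0.3,-5.3,0,2.9,-1.4,-0.6,-10.6,0,4.4,-2.1,-0.9,-15.8,0,5.8,-2.8,-1.2,-21.1,0,7.3,-3.5,-1.5,-26.4])

```text
clock: 5.7
eef_pos: [450.0, 253.7, 205.4]
tool_rot: [-3.141, 0.001, 1.623]
force: [0.5, 0.7, -2.6]
width: 48.4
gripper_force: 63.0
```

```bash
python3 - <<'E'
from h import *
from cell import monitor
viewer.get_image("top")
for n in("top","side"):
    p,d=viewer.get_image(n); np.savez(f"pics/{n}2.npz",p=p,d=d)
s=monitor.read_state(); print({k:np.round(s[k],3) for k in("clock","qpos","eef_pos","tool_rot","width")})
a=cv2.resize(np.load("pics/top2.npz")["p"][90:250,80:200],None,fx=3.3,fy=3.3,interpolation=cv2.INTER_CUBIC)
b=cv2.resize(np.load("pics/side2.npz")["p"][150:384,60:260],None,fx=2,fy=2)
c=np.zeros((528,796,3),np.uint8); c[:a.shape[0],:396]=a; c[:468,396:]=b[:,:400]; cv2.imwrite("pics/crop4.png",c[:,:,::-1])
E
```

```text
{'clock': np.float64(5.85), 'qpos': array([-0.405,  0.48 , -0.235,  1.911,  0.155,  0.767, -0.677]), 'eef_pos': array([450.007, 254.577, 205.453]), 'tool_rot': array([ 3.141e+00, -1.000e-03,  1.620e+00]), 'width': np.float64(48.555)}
```

View pics/crop4.png

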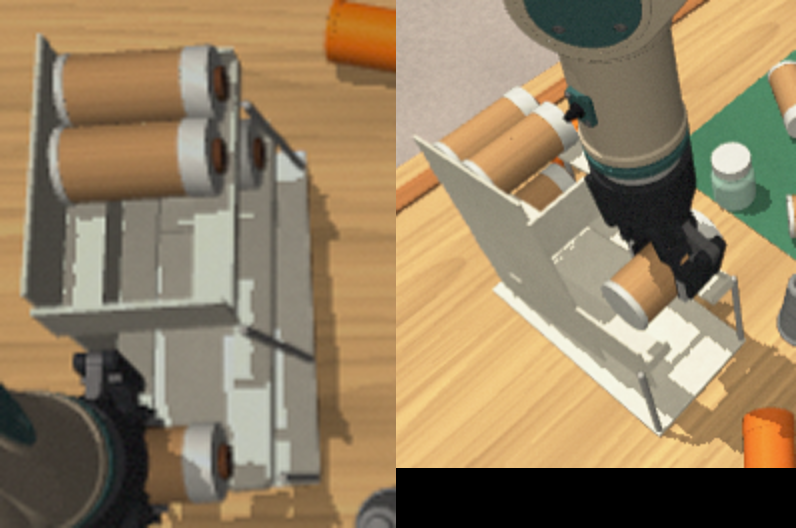

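```bash
python3 - <<'E'
from h import *
g=np.load("pics/top2.npz")["p"].astype(int)
for r in (224,228,230,233): print(r,[tuple(q)[0] for q in g[r,124:156]],[int(q[0]-q[2]) for q in g[r,124:156]])
z=223.4
for c in (145.5,150.3): print("top",c,plane("top",[[c,230]],z)[0].round(1))
print("side base centre",plane("side",[[175,301.5]],z)[0].round(1))
E
```

```text
224 [np.int64(69), np.int64(104), np.int64(106), np.int64(105), np.int64(105), np.int64(105), np.int64(116), np.int64(162), np.int64(161), np.int64(160), np.int64(164), np.int64(172), np.int64(188), np.int64(189), np.int64(187), np.int64(186), np.int64(186), np.int64(185), np.int64(186), np.int64(169), np.int64(67), np.int64(69), np.int64(64), np.int64(60), np.int64(73), np.int64(124), np.int64(175), np.int64(193), np.int64(191), np.int64(193), np.int64(194), np.int64(193)] [31, 51, 51, 53, 52, 51, 58, 82, 82, 83, 77, 49, 15, 15, 15, 14, 15, 15, 15, 13, 4, 4, 10, 20, 14, 10, 10, 10, 6, 7, 7, 8]
228 [np.int64(38), np.int64(96), np.int64(115), np.int64(117), np.int64(115), np.int64(117), np.int64(116), np.int64(116), np.int64(117), np.int64(118), np.int64(119), np.int64(136), np.int64(179), np.int64(193), np.int64(193), np.int64(193), np.int64(192), np.int64(191), np.int64(190), np.int64(166), np.int64(68), np.int64(69), np.int64(72), np.int64(90), np.int64(55), np.int64(31), np.int64(107), np.int64(193), np.int64(193), np.int64(192), np.int64(192), np.int64(193)] [11, 46, 60, 58, 57, 
[... 696 characters left out ...]
]
233 [np.int64(45), np.int64(120), np.int64(121), np.int64(119), np.int64(117), np.int64(120), np.int64(121), np.int64(119), np.int64(120), np.int64(120), np.int64(121), np.int64(125), np.int64(132), np.int64(134), np.int64(135), np.int64(133), np.int64(144), np.int64(188), np.int64(186), np.int64(172), np.int64(74), np.int64(67), np.int64(65), np.int64(73), np.int64(68), np.int64(35), np.int64(77), np.int64(135), np.int64(135), np.int64(134), np.int64(135), np.int64(134)] [19, 59, 61, 60, 59, 60, 60, 61, 60, 61, 55, 32, 9, 9, 10, 11, 12, 15, 14, 13, 5, 7, 24, 47, 43, 17, 13, 18, 19, 19, 20, 19]
top 145.5 [450.9 210.6 223.4]
top 150.3 [450.7 200.4 223.4]
side base centre [448.5 303.9 223.4]
```

The crop shows the tube above the bay, level, lid to the open side, with the gripper body clear behind the tier strip. The lid rim is at top px (143.5,230) and the base centre at side px (175,301), so the tube sits about 3 mm towards the panel relative to the TCP, and I'll correct for that.

```bash
python3 -c "
from plan import *
plan([449.9,253.5,205.3,92.8],[(475,250.5,160,92.8,0),(475,250.5,137,92.8,0)])"
```

```text
[0, -0.1, 0.5, 0.9, -0.0, 0, -0.2, 1.0, 1.8, -0.0, 0, -0.2, 1.5, 2.7, -0.0, 0, -0.3, 2.0, 3.6, -0.0, 0, -0.4, 2.5, 4.5, -0.0]
  -> at [475.1, 250.7, 160.3, 92.8]
[0, -0.0, -0.0, 0.5, -0.0, 0, -0.0, -0.0, 0.9, -0.0, 0, -0.0, -0.0, 1.4, -0.0, 0, -0.0, -0.0, 1.8, -0.0, 0, -0.0, -0.0, 2.3, -0.0]
  -> at [475.1, 250.7, 137.3, 92.8]
```

>>> arm_command(series=[0,-0.1,0.5,0.9,0,0,-0.2,1.0,1.8,0,0,-0.2,1.5,2.7,0,0,-0.3,2.0,3.6,0,0,-0.4,2.5,4.5,0])

```text
clock: 6.27
eef_pos: [475.8, 249.8, 158.8]
tool_rot: [-3.141, 0.001, 1.618]
force: [-0.3, 0.3, -3.0]
width: 48.1
gripper_force: 62.9
```

>>> arm_command(series=[0,0,0,0.5,0,0,0,0,0.9,0,0,0,0,1.4,0,0,0,0,1.8,0,0,0,0,2.1,0])

```text
clock: 6.68
eef_pos: [473.4, 250.6, 139.0]
tool_rot: [-3.139, 0.001, 1.62]
force: [-8.4, -1.0, 2.9]
width: 48.6
gripper_force: 62.9
```

```bash
python3 - <<'E'
from h import *
from cell import monitor
viewer.get_image("top")
F=[]
for n in("top","side"):
    p,d=viewer.get_image(n); np.savez(f"pics/{n}3.npz",p=p,d=d); s=monitor.read_state(); F.append(s["force"].round(2))
print(F,s["eef_pos"],s["clock"])
a=cv2.resize(np.load("pics/top3.npz")["p"][150:250,90:190],None,fx=3.9,fy=3.9,interpolation=cv2.INTER_CUBIC)
b=cv2.resize(np.load("pics/side3.npz")["p"][210:384,80:240],None,fx=2.5,fy=2.5)
c=np.zeros((435,790,3),np.uint8); c[:390,:390]=a; c[:,390:]=b; cv2.imwrite("pics/crop5.png",c[:,:,::-1])
E
```

```text
[array([-4.13,  0.72, -4.38]), array([-5.48, -0.18, -4.07])] [473.24517028 250.57267228 138.75176568] 6.8333
```

View pics/crop5.png

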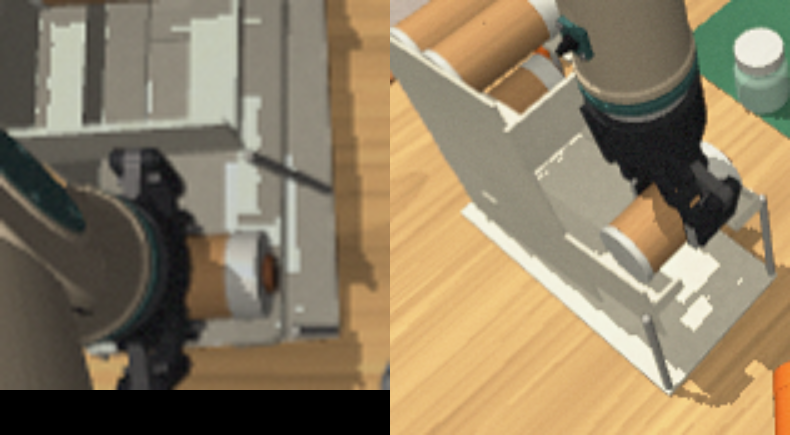

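```bash
python3 - <<'E'
from h import *
g=np.load("pics/top3.npz")["p"].astype(int)
for r in (212,216,219,222,226,229): print(r,"150..165",[int(q[0]) for q in g[r,148:166]],[int(q[0]-q[2]) for q in g[r,148:166]])
for r in (212,222): print(plane("top",[[153.5,r],[156.5,r],[159,r]],181)[:,:2].round(1).tolist())
E
```

```text
212 150..165 [168, 173, 175, 171, 170, 169, 172, 153, 70, 71, 87, 138, 182, 165, 105, 141, 195, 185] [24, 14, 13, 13, 13, 12, 14, 12, 5, 4, 5, 6, 10, 9, 10, 7, 5, 7]
216 150..165 [196, 196, 196, 196, 197, 195, 185, 129, 69, 72, 79, 64, 54, 92, 105, 140, 196, 196] [9, 10, 10, 12, 13, 13, 13, 8, 7, 21, 46, 41, 13, 14, 9, 7, 7, 9]
219 150..165 [134, 146, 183, 195, 195, 196, 184, 133, 71, 76, 96, 76, 34, 58, 93, 133, 183, 182] [9, 7, 1, -4, -6, -6, -5, 7, 9, 37, 56, 46, 14, 11, 12, 9, 8, 9]
222 150..165 [138, 139, 137, 149, 183, 193, 190, 163, 70, 68, 83, 77, 37, 62, 95, 118, 142, 143] [11, 12, 10, 10, 14, 15, 13, 9, 7, 27, 50, 48, 19, 13, 12, 17, 19, 19]
226 150..165 [124, 129, 128, 126, 127, 128, 138, 151, 94, 72, 72, 79, 110, 129, 95, 119, 143, 144] [21, 9, 10, 9, 9, 9, 9, 12, 7, 5, 4, 6, 14, 20, 13, 15, 19, 20]
229 150..165 [103, 113, 114, 115, 116, 117, 117, 116, 108, 74, 73, 95, 130, 128, 105, 120, 145, 156] [37, 14, 9, 9, 9, 8, 8, 8, 8, 4, 5, 11, 18, 17, 12, 16, 21, 16]
[[491.1, 204.0], [491.0, 197.4], [490.9, 191.8]]
[[468.9, 203.9], [468.8, 197.2], [468.7, 191.7]]
```

```bash
python3 - <<'E'
from h import *
for k,tz in ((2,205.4),(3,138.7)):
    z=np.load(f"pics/top{k}.npz"); X=cloud("top",z["d"]); ax=tz+17.7
    q=X[200:250,120:166].reshape(-1,3); m=(q[:,2]>ax+15)&(q[:,2]<ax+32)&(q[:,1]<240); w=q[m]
    print(k,"top: lid cap",len(w),"ymin pct",np.percentile(w[:,1],[0,2,5]).round(1),"ztop",np.percentile(w[:,2],95).round(1),"x at top",np.median(w[w[:,2]>ax+24][:,0]).round(1))
    m=(abs(q[:,2]-ax)<14)&(q[:,1]<215)&(q[:,1]>185); print("  button",q[m][:,1].min() if m.any() else None)
    z=np.load(f"pics/side{k}.npz"); X=cloud("side",z["d"]).reshape(-1,3); h=cv2.cvtColor(z["p"],cv2.COLOR_RGB2HSV).reshape(-1,3)
    m=(abs(X[:,2]-ax)<24)&(X[:,1]>285)&(X[:,1]<320)&(abs(X[:,0]-462)<35)&(h[:,1]<50); w=X[m]
    print("  side: base face",len(w),"y",np.percentile(w[:,1],[10,50,90,98]).round(1),"x,z",np.median(w[:,[0,2]],0).round(1))
    from collections import Counter
E
```

```text
2 top: lid cap 314 ymin pct [206.6 207.6 208.3] ztop 250.3 x at top 450.7
  button 201.02807831848327
  side: base face 227 y [305.7 309.5 310.5 310.9] x,z [446.4 230.2]
3 top: lid cap 324 ymin pct [199.3 200.  200.7] ztop 182.8 x at top 473.4
  button 193.19562732843545
  side: base face 491 y [296.4 303.7 314.9 316.1] x,z [456.6 150.4]
```

>>> arm_command(series=[0,0,-0.2,-0.3,0,0,0.1,-0.5,-0.4,0,0,0.3,-0.9,-0.4,0,0,0.3,-0.9,-0.3,0,0,0.3,-0.9,-0.2,0])

```text
clock: 7.25
eef_pos: [466.4, 253.7, 141.6]
tool_rot: [3.14, -0.001, 1.62]
force: [0.1, -0.6, -3.4]
width: 47.8
gripper_force: 63.0
```

```bash
cat > chk.py <<'E'
from h import *
from cell import monitor
import sys
def chk(k,ax0=17.7):
    viewer.get_image("top"); s0=monitor.read_state()
    p,d=viewer.get_image("top"); s=monitor.read_state(); np.savez(f"pics/top{k}.npz",p=p,d=d); X=cloud("top",d); e=s["eef_pos"]; ax=e[2]+ax0
    q=X[195:250,115:168].reshape(-1,3); w=q[(q[:,2]>ax+15)&(q[:,2]<ax+32)&(q[:,1]<e[1]-15)&(abs(q[:,0]-e[0])<30)]
    print("F",s0["force"].round(1),s["force"].round(1),"tcp",e.round(1),"clock",s["clock"],"lid rim y",np.percentile(w[:,1],[2,5]).round(1),"ztop",np.percentile(w[:,2],95).round(1))
if __name__=="__main__": chk(sys.argv[1])
E
python3 chk.py 4
```

```text
F [-0.5  0.3 -3.2] [ 0.  -1.1 -3.4] tcp [466.4 253.2 141.3] clock 7.35 lid rim y [202.5 203.3] ztop 185.3
```

>>> arm_command(series=[0,0,0,0.1,0,0,0,0,0.2,0,0,0,0,0.3,0,0,0,0,0.3,0,0,0,0,0.3,0])

```text
clock: 7.77
eef_pos: [466.2, 253.2, 138.2]
tool_rot: [-3.141, 0.0, 1.619]
force: [-1.1, -0.2, -2.9]
width: 48.6
gripper_force: 63.0
```

```bash
python3 chk.py 5
```

```text
F [-0.7  0.3 -1.9] [-0.4  0.3 -2.2] tcp [466.2 253.3 138.3] clock 7.8667 lid rim y [202.5 203.1] ztop 182.0
```

>>> arm_command(series=[0,0,0,0.1,0,0,0,0,0.1,0,0,0,0,0.1,0,0,0,0,0.1,0,0,0,0,0.1,0])

```text
clock: 8.28
eef_pos: [466.2, 253.3, 137.4]
tool_rot: [3.142, -0.0, 1.619]
force: [-0.1, 0.0, -2.4]
width: 48.3
gripper_force: 63.0
```

```bash
python3 chk.py 6
```

```text
F [ 0.4  0.  -3. ] [-0.3 -0.3 -3. ] tcp [466.2 253.3 137.3] clock 8.3833 lid rim y [202.6 202.9] ztop 181.3
```

>>> arm_command(series=[0,0,0,0.1,0,0,0,0,0.1,0,0,0,0,0.1,0,0,0,0,0.1,0,0,0,0,0.1,0])

```text
clock: 8.8
eef_pos: [466.3, 253.4, 137.0]
tool_rot: [3.141, -0.0, 1.619]
force: [-1.8, -0.3, 5.6]
width: 48.3
gripper_force: 63.8
```

>>> arm_command(series=[0,0,0,0.1,0,0,0,0,0.1,0,0,0,0,0.1,0,0,0,0,0.1,0,0,0,0,0.1,0])

```text
clock: 9.22
eef_pos: [466.3, 253.4, 136.9]
tool_rot: [3.141, -0.0, 1.619]
force: [-3.4, -1.7, 13.7]
width: 48.1
gripper_force: 64.9
```

```bash
python3 chk.py 6
```

```text
F [-3.4 -1.9 13.3] [-2.5 -1.8 13.7] tcp [466.3 253.4 136.9] clock 9.3167 lid rim y [202.7 203.1] ztop 180.5
```

>>> arm_command(series=[0,0,0,-0.1,0,62,0,0,-0.1,0,64,0,0,-0.1,0,66,0,0,-0.1,0,68,0,0,-0.1,0])

```text
clock: 9.73
eef_pos: [466.4, 253.3, 136.1]
tool_rot: [3.141, -0.0, 1.619]
force: [0.4, 0.3, -0.4]
width: 58.2
gripper_force: 0.2
```

```bash
python3 chk.py 6
```

```text
F [ 0.2 -0.  -0.8] [ 0.2 -0.8 -0.2] tcp [466.3 253.3 136.2] clock 9.8333 lid rim y [202.9 203.6] ztop 180.1
```

>>> arm_command(series=[68,0,0,-0.5,0,68,0,0,-1.2,0,68,0,0,-2.0,0,68,0,0,-3.0,0,68,0,0,-4.0,0])

```text
clock: 10.25
eef_pos: [466.2, 253.4, 177.6]
tool_rot: [3.141, -0.0, 1.619]
force: [0.1, 0.7, 0.9]
width: 58.0
gripper_force: 0.0
```

>>> arm_command(series=[68,0,-0.5,-1.5,0,68,0,-1.0,-3.0,0,80,0,-1.5,-4.0,0,80,0,-1.5,-4.0,0,80,0,-1.5,-4.0,0])

```text
clock: 10.67
eef_pos: [451.4, 252.7, 217.2]
tool_rot: [3.14, -0.001, 1.62]
force: [-1.3, -0.5, 0.7]
width: 68.3
gripper_force: 0.0
```

```bash
python3 - <<'E'
from h import *
from cell import monitor
for n in("top","side"):
    p,d=viewer.get_image(n); np.savez(f"pics/{n}7.npz",p=p,d=d)
s=monitor.read_state(); print({k:np.round(s[k],3) for k in("clock","eef_pos","tool_rot","width","force")})
a=cv2.resize(np.load("pics/top7.npz")["p"][90:250,80:200],None,fx=3.3,fy=3.3,interpolation=cv2.INTER_CUBIC)
b=cv2.resize(np.load("pics/side7.npz")["p"][150:384,60:260],None,fx=2,fy=2)
c=np.zeros((528,796,3),np.uint8); c[:a.shape[0],:396]=a; c[:468,396:]=b[:,:400]; cv2.imwrite("pics/crop6.png",c[:,:,::-1])
from plan import *
plan([466.5-15,252.5,216.3,92.8],[(400,150,190,92.8,80),(464.5,9,120,46.6,80)])
E
```

```text
{'clock': np.float64(10.767), 'eef_pos': array([451.125, 252.231, 215.932]), 'tool_rot': array([-3.141,  0.   ,  1.619]), 'width': np.float64(68.18), 'force': array([-0.228, -0.145,  0.093])}
[80, -2.0, -1.1, 0.5, -0.0, 80, -4.0, -2.2, 1.0, -0.0, 80, -6.0, -3.4, 1.6, -0.0, 80, -8.0, -4.5, 2.1, -0.0, 80, -10.0, -5.6, 2.6, -0.0]
  -> at [400.5, 149.9, 190.3, 92.8]
[80, -1.4, 0.6, 0.7, 4.6, 80, -2.9, 1.2, 1.4, 9.2, 80, -4.3, 1.7, 2.1, 13.9, 80, -5.8, 2.3, 2.8, 18.5, 80, -7.2, 2.9, 3.5, 23.1]
[80, -1.1, 1.1, 0.7, 4.6, 80, -2.2, 2.2, 1.4, 9.2, 80, -3.3, 3.2, 2.1, 13.9, 80, -4.4, 4.3, 2.8, 18.5, 80, -5.5, 5.4, 3.5, 23.1]
  -> at [464.5, 9.1, 120.3, 46.6]
```

View pics/crop6.png

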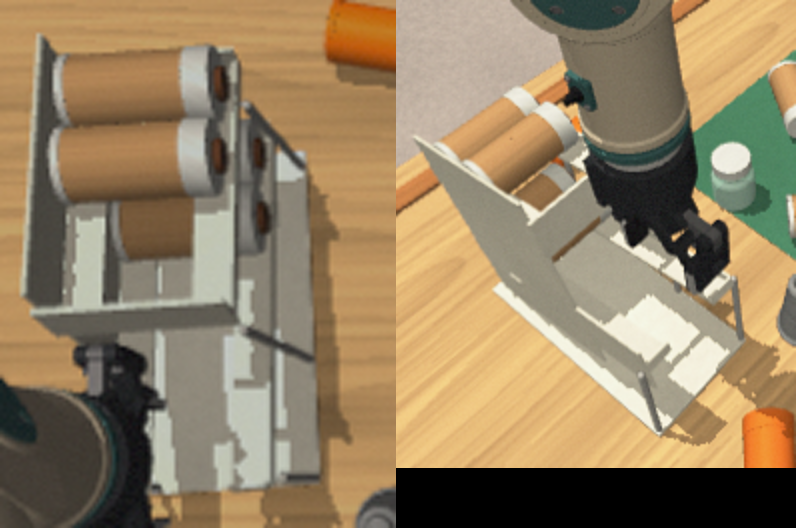

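The crop shows tube C rolled down and queued directly behind the lane tube, lid (265,218) to the open side, bay empty again. Next is tube B.

>>> arm_command(series=[80,-2.0,-1.1,0.5,0,80,-4.0,-2.2,1.0,0,80,-6.0,-3.4,1.6,0,80,-8.0,-4.5,2.1,0,80,-10.0,-5.6,2.6,0])

```text
clock: 11.18
eef_pos: [399.2, 148.8, 189.3]
tool_rot: [-3.14, 0.001, 1.619]
force: [-0.2, -0.6, 0.5]
width: 68.4
gripper_force: 0.0
```

>>> arm_command(series=[80,-1.4,0.6,0.7,4.6,80,-2.9,1.2,1.4,9.2,80,-4.3,1.7,2.1,13.9,80,-5.8,2.3,2.8,18.5,80,-7.2,2.9,3.5,23.1])

```text
clock: 11.6
eef_pos: [432.6, 78.3, 154.3]
tool_rot: [-3.141, 0.001, 1.212]
force: [-0.2, 0.6, 0.5]
width: 68.3
gripper_force: 0.0
```

>>> arm_command(series=[80,-1.1,1.1,0.7,4.6,80,-2.2,2.2,1.4,9.2,80,-3.3,3.2,2.1,13.9,80,-4.4,4.4,2.8,18.5,80,-5.2,5.6,3.5,23.1])

```text
clock: 12.02
eef_pos: [466.6, 9.8, 119.1]
tool_rot: [-3.141, 0.002, 0.808]
force: [-0.6, 0.2, 0.2]
width: 68.1
gripper_force: 0.0
```

>>> arm_command(series=[80,0,0,3.0,0,80,0,0,6.0,0,80,0,0,8.5,0,80,0,0,10.2,0,80,0,0,10.9,0])

```text
clock: 12.43
eef_pos: [464.9, 10.3, 13.8]
tool_rot: [-3.138, 0.008, 0.813]
force: [0.2, -1.1, 0.3]
width: 68.7
gripper_force: 0.0
```

>>> arm_command(series=[0,0,0,0,0,0,0,0,0,0,0,0,0,0,0,0,0,0,0,0,0,0,0,0,0])

```text
clock: 12.85
eef_pos: [466.4, 10.3, 16.9]
tool_rot: [-3.141, 0.005, 0.813]
force: [-0.2, 0.2, -2.9]
width: 47.9
gripper_force: 62.1
```

>>> arm_command(series=[0,0,0,-1.5,0,0,0,0,-4.0,0,0,0,0,-7.0,0,0,0,0,-10.0,0,0,0,0,-12.0,0])

```text
clock: 13.27
eef_pos: [467.2, 11.0, 139.2]
tool_rot: [3.141, 0.003, 0.814]
force: [1.0, 0.3, -3.9]
width: 48.2
gripper_force: 63.0
```

>>> arm_command(series=[0,0,0,0,0,0,0,0,0,0,0,0,0,0,0,0,0,0,0,0,0,0,0,0,0])

```text
clock: 13.68
eef_pos: [465.7, 10.6, 135.3]
tool_rot: [-3.139, 0.007, 0.814]
force: [-0.3, -0.9, -3.3]
width: 48.4
gripper_force: 63.2
```

```bash
cat > feel.py <<'E'
from h import *
from cell import monitor
f=[]
for i in range(8):
    p,d=viewer.get_image("top"); s=monitor.read_state(); f.append(s["force"][2])
np.savez("pics/topL.npz",p=p,d=d)
print(np.round(f,2),np.mean(f),s["eef_pos"].round(1),s["tool_rot"].round(3),s["width"].round(1),s["clock"])
E
python3 feel.py
```

```text
Traceback (most recent call last):
  File "feel.py", line 7, in <module>
    print(np.round(f,2),np.mean(f),s["eef_pos"].round(1),s["tool_rot"].round(3),s["width"].round(1),s["clock"])
                                                                                ^^^^^^^^^^^^^^^^
AttributeError: 'float' object has no attribute 'round'
```

```bash
sed -i 's/s\["width"\].round(1)/round(float(s["width"]),1)/' feel.py; python3 -c "
from plan import *
plan([466.0,10.6,135.3,46.6],[(450,252,205,92.8,0)])"
```

```text
[0, 1.6, -1.8, -0.7, -4.6, 0, 3.3, -3.6, -1.4, -9.2, 0, 4.9, -5.3, -2.1, -13.9, 0, 6.6, -7.1, -2.8, -18.5, 0, 8.2, -8.9, -3.5, -23.1]
[0, 2.2, -1.0, -0.7, -4.6, 0, 4.4, -2.0, -1.4, -9.2, 0, 6.7, -2.9, -2.1, -13.9, 0, 8.9, -3.9, -2.8, -18.5, 0, 11.1, -4.9, -3.5, -23.1]
  -> at [450.2, 252.4, 205.3, 92.8]
```

>>> arm_command(series=[0,1.6,-1.8,-1.0,-4.6,0,3.3,-3.6,-1.8,-9.2,0,4.9,-5.3,-2.6,-13.9,0,6.6,-7.1,-3.2,-18.5,0,8.2,-8.9,-3.5,-23.1])

```text
clock: 14.5
eef_pos: [458.8, 132.6, 172.0]
tool_rot: [-3.14, 0.003, 1.22]
force: [0.3, 0.6, -3.0]
width: 48.0
gripper_force: 62.9
```

>>> arm_command(series=[0,2.2,-1.0,-1.0,-4.6,0,4.4,-2.0,-1.9,-9.2,0,6.7,-2.9,-2.6,-13.9,0,8.9,-3.9,-3.2,-18.5,0,11.1,-4.9,-3.5,-23.1])

```text
clock: 14.92
eef_pos: [451.3, 253.8, 206.6]
tool_rot: [-3.138, 0.002, 1.623]
force: [0.2, 0.2, -4.1]
width: 47.9
gripper_force: 63.0
```

```bash
cat >> chk.py <<'E'
E
python3 -c "
from chk import *
chk(8,12.5)
from cell import monitor; print(monitor.read_state()['tool_rot'])"
```

```text
F [ 1.   6.9 -1.5] [-0.2  0.3 -3. ] tcp [450.6 258.2 206.9] clock 15.0167 lid rim y [209.4 210.1] ztop 246.4
[-3.13916834e+00 -2.89142237e-03  1.62724686e+00]
```

```bash
python3 -c "
from chk import *
chk(8,12.5)
from cell import monitor; print(monitor.read_state()['tool_rot'])"
```

```text
F [ 0.2 -0.5 -3.3] [-0.1 -1.4 -2.9] tcp [450.8 252.8 205.7] clock 15.1167 lid rim y [203.6 204.2] ztop 245.1
[-3.13670075  0.00321599  1.62045398]
```

>>> arm_command(series=[0,0,0.6,1.5,0,0,0,1.2,3.0,0,0,0,1.5,4.4,0,0,0,1.5,5.4,0,0,0,1.5,6.0,0])

```text
clock: 15.53
eef_pos: [465.4, 251.3, 144.2]
tool_rot: [-3.135, 0.005, 1.618]
force: [-0.6, 0.0, -3.2]
width: 48.0
gripper_force: 63.2
```

```bash
python3 -c "
from chk import *
chk(8,13.4);chk(8,13.4)"
```

```text
F [-0.2 -0.5 -4.1] [-0.1  0.4 -3.1] tcp [465.1 252.  144.8] clock 15.6333 lid rim y [199.9 200.5] ztop 183.2
F [ 0.7  0.3 -2.8] [ 0.3  0.5 -3.4] tcp [465.9 253.1 146.1] clock 15.7333 lid rim y [201.2 202.2] ztop 184.8
```

>>> arm_command(series=[0,0.1,0,0.1,0,0,0.2,0,0.2,0,0,0.2,0,0.4,0,0,0.2,0,0.4,0,0,0.2,0,0.4,0])

```text
clock: 16.15
eef_pos: [465.7, 255.1, 141.8]
tool_rot: [-3.137, 0.003, 1.62]
force: [-0.1, 0.8, -2.8]
width: 48.1
gripper_force: 63.1
```

>>> arm_command(series=[0,0,0,0.1,0,0,0,0,0.1,0,0,0,0,0.1,0,0,0,0,0.1,0,0,0,0,0.1,0])

```text
clock: 16.57
eef_pos: [465.9, 255.3, 141.3]
tool_rot: [-3.138, 0.003, 1.62]
force: [-1.9, -1.0, 5.3]
width: 48.3
gripper_force: 63.9
```

```bash
python3 -c "
from chk import *
chk(8,13.4)"
```

```text
F [-1.3  0.1  6. ] [-1.  -0.4  5.8] tcp [465.9 255.3 141.3] clock 16.6667 lid rim y [203.9 204.6] ztop 181.0
```

>>> arm_command(series=[60,0,0,0,0,62,0,0,0,0,64,0,0,0,0,66,0,0,0,0,68,0,0,0,0])

```text
clock: 17.08
eef_pos: [465.9, 255.1, 140.6]
tool_rot: [-3.137, 0.003, 1.62]
force: [1.5, 0.1, -1.6]
width: 57.6
gripper_force: 0.2
```

>>> arm_command(series=[68,0,0,-0.5,0,68,0,0,-1.2,0,68,0,0,-2.0,0,68,0,0,-3.0,0,68,0,0,-4.0,0])

```text
clock: 17.5
eef_pos: [466.0, 255.4, 182.1]
tool_rot: [-3.138, 0.002, 1.62]
force: [0.0, 0.1, 0.0]
width: 58.1
gripper_force: 0.0
```

>>> arm_command(series=[68,0,-0.5,-1.5,0,68,0,-1.0,-3.0,0,80,0,-1.5,-4.0,0,80,0,-1.5,-4.0,0,80,0,-1.5,-4.0,0])

```text
clock: 17.92
eef_pos: [451.4, 254.7, 221.6]
tool_rot: [-3.139, 0.002, 1.62]
force: [-0.0, -1.0, -0.2]
width: 68.3
gripper_force: 0.0
```

```bash
python3 - <<'E'
from h import *
from cell import monitor
for n in("top","side"):
    p,d=viewer.get_image(n); np.savez(f"pics/{n}9.npz",p=p,d=d)
s=monitor.read_state(); print({k:np.round(s[k],3) for k in("clock","eef_pos","tool_rot","width","force")})
a=cv2.resize(np.load("pics/top9.npz")["p"][90:250,80:350],None,fx=2.2,fy=2.2,interpolation=cv2.INTER_CUBIC)
cv2.imwrite("pics/crop7.png",a[:,:,::-1])
from plan import *
e=s["eef_pos"]
plan([450.8,255,e[2],92.8],[(400,150,190,60,80),(624,-108,120,-32.3,80),(624,-108,14,-32.3,80)])
E
```

```text
{'clock': np.float64(18.017), 'eef_pos': array([451.162, 254.222, 220.422]), 'tool_rot': array([-3.137e+00,  3.000e-03,  1.619e+00]), 'width': np.float64(68.244), 'force': array([-0.078, -0.136, -0.699])}
[80, -1.0, -0.6, 0.3, 3.3, 80, -2.0, -1.1, 0.6, 6.6, 80, -3.1, -1.7, 0.9, 9.8, 80, -4.1, -2.2, 1.2, 13.1, 80, -5.1, -2.8, 1.5, 16.4]
[80, -1.1, -0.2, 0.3, 3.3, 80, -2.3, -0.5, 0.6, 6.6, 80, -3.4, -0.7, 0.9, 9.8, 80, -4.6, -1.0, 1.2, 13.1, 80, -5.7, -1.2, 1.5, 16.4]
  -> at [400.3, 150.1, 190.4, 60.0]
[80, -0.7, 2.2, 0.5, 6.2, 80, -1.5, 4.3, 0.9, 12.3, 80, -2.2, 6.5, 1.4, 18.5, 80, -3.0, 8.6, 1.8, 24.6, 80, -3.7, 10.8, 2.3, 30.8]
[80, 0.5, 2.2, 0.5, 6.2, 80, 0.9, 4.4, 1.0, 12.3, 80, 1.4, 6.7, 1.4, 18.5, 80, 1.8, 8.9, 1.9, 24.6, 80, 2.3, 11.1, 2.4, 30.8]
[80, 1.5, 1.7, 0.5, 6.1, 80, 3.1, 3.4, 0.9, 12.3, 80, 4.6, 5.0, 1.4, 18.4, 80, 6.2, 6.7, 1.8, 24.6, 80, 7.7, 8.4, 2.3, 30.7]
  -> at [624.1, -107.7, 120.4, -32.3]
[80, 0.0, 0.0, 2.1, -0.0, 80, 0.0, 0.0, 4.2, -0.0, 80, 0.0, 0.0, 6.4, -0.0, 80, 0.0, 0.0, 8.5, -0.0, 80, 0.0, 0.0, 10.6, -0.0]
  -> at [624.1, -107.7, 14.4, -32.3]
```

View pics/crop7.png

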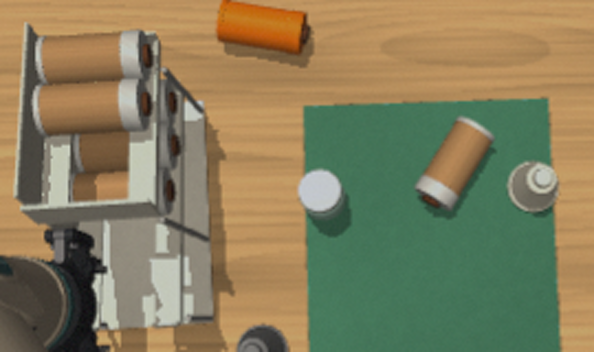

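The crop shows three lids in a row along the lane, at (170,103), (172,147) and (168,190), with jar, cone and tube A undisturbed. Next is tube A at (455,162).

>>> arm_command(series=[80,-1.0,-0.6,0.3,3.3,80,-2.0,-1.1,0.6,6.6,80,-3.1,-1.7,0.9,9.8,80,-4.1,-2.2,1.2,13.1,80,-5.1,-2.8,1.5,16.4])

```text
clock: 18.43
eef_pos: [425.3, 201.4, 205.1]
tool_rot: [-3.137, 0.005, 1.33]
force: [1.0, 0.0, -0.4]
width: 68.1
gripper_force: 0.0
```

>>> arm_command(series=[80,-1.1,-0.2,0.3,3.3,80,-2.3,-0.5,0.6,6.6,80,-3.4,-0.7,0.9,9.8,80,-4.6,-1.0,1.2,13.1,80,-5.7,-1.2,1.5,16.4])

```text
clock: 18.85
eef_pos: [399.8, 148.7, 190.5]
tool_rot: [-3.138, 0.006, 1.044]
force: [0.3, -0.7, 0.3]
width: 68.3
gripper_force: 0.0
```

>>> arm_command(series=[80,-0.7,2.2,0.5,6.2,80,-1.5,4.3,0.9,12.3,80,-2.2,6.5,1.4,18.5,80,-3.0,8.6,1.8,24.6,80,-3.7,10.8,2.3,30.8])

```text
clock: 19.27
eef_pos: [475.6, 62.3, 167.3]
tool_rot: [3.141, 0.007, 0.504]
force: [-1.0, 0.7, 0.2]
width: 68.5
gripper_force: 0.0
```

>>> arm_command(series=[80,0.5,2.2,0.5,6.2,80,0.9,4.4,1.0,12.3,80,1.4,6.7,1.4,18.5,80,1.8,8.9,1.9,24.6,80,2.3,11.1,2.4,30.8])

```text
clock: 19.68
eef_pos: [549.7, -23.5, 143.0]
tool_rot: [3.138, 0.006, -0.033]
force: [0.2, 0.3, -0.8]
width: 68.4
gripper_force: 0.0
```

>>> arm_command(series=[80,1.5,1.7,0.5,6.1,80,3.1,3.4,0.9,12.3,80,4.6,5.0,1.4,18.4,80,6.2,6.7,1.8,24.6,80,7.7,8.4,2.3,30.7])

```text
clock: 20.1
eef_pos: [624.4, -109.4, 119.8]
tool_rot: [3.136, 0.003, -0.569]
force: [0.5, 0.2, 0.7]
width: 68.3
gripper_force: 0.0
```

```bash
python3 feel.py
```

```text
[-0.63  0.16 -0.34  0.41  0.34  0.06  0.47 -0.63] -0.020917459980622014 [ 623.6 -107.1  121.1] [ 3.137e+00  3.000e-03 -5.620e-01] 68.4 20.5
```

>>> arm_command(series=[80,0,0,2.5,0,80,0,0,5.0,0,80,0,0,7.5,0,80,0,0,9.5,0,80,0,0,10.7,0])

```text
clock: 20.92
eef_pos: [622.0, -107.6, 12.2]
tool_rot: [3.136, 0.005, -0.562]
force: [-1.3, -0.2, 0.3]
width: 68.4
gripper_force: 0.0
```

>>> arm_command(series=[0,0,0,0,0,0,0,0,0,0,0,0,0,0,0,0,0,0,0,0,0,0,0,0,0])

```text
clock: 21.33
eef_pos: [624.6, -108.8, 15.5]
tool_rot: [3.138, -0.0, -0.564]
force: [0.1, 1.0, -0.3]
width: 48.4
gripper_force: 61.7
```

>>> arm_command(series=[0,0,0,-1.5,0,0,0,0,-4.0,0,0,0,0,-7.0,0,0,0,0,-10.0,0,0,0,0,-12.0,0])

```text
clock: 21.75
eef_pos: [625.6, -108.7, 137.9]
tool_rot: [3.139, -0.002, -0.564]
force: [0.5, 0.1, 0.1]
width: 48.3
gripper_force: 61.9
```

>>> arm_command(series=[0,0,0,0,0,0,0,0,0,0,0,0,0,0,0,0,0,0,0,0,0,0,0,0,0])

```text
clock: 22.17
eef_pos: [623.1, -108.2, 132.8]
tool_rot: [3.136, 0.004, -0.564]
force: [-0.3, -0.4, 0.6]
width: 48.1
gripper_force: 61.9
```

```bash
python3 feel.py
```

```text
[-0.46 -0.58 -0.51 -0.91 -0.51 -0.28 -0.44 -0.02] -0.46561283679016974 [ 624.1 -108.4  134. ] [ 3.137e+00  2.000e-03 -5.640e-01] 48.1 22.5667
```

Unloaded it read 0.0 N; loaded it reads −0.5 N (about 50 g), so tube A is empty and goes in the crate.

```bash
python3 -c "
from plan import *
plan([624.2,-108.5,134,-32.3],[(472,-383,134,91,0),(472,-383,34,91,0)],wmax=31)"
```

```text
[0, 0.1, 1.6, -0.0, -6.2, 0, 0.2, 3.1, -0.0, -12.3, 0, 0.3, 4.7, -0.0, -18.5, 0, 0.4, 6.2, -0.0, -24.6, 0, 0.5, 7.8, -0.0, -30.8]
[0, -0.7, 1.4, -0.0, -6.2, 0, -1.4, 2.8, -0.0, -12.3, 0, -2.2, 4.2, -0.0, -18.5, 0, -2.9, 5.6, -0.0, -24.6, 0, -3.6, 7.0, -0.0, -30.8]
[0, -1.3, 0.8, -0.0, -6.2, 0, -2.7, 1.6, -0.0, -12.3, 0, -4.0, 2.5, -0.0, -18.5, 0, -5.4, 3.3, -0.0, -24.6, 0, -6.7, 4.1, -0.0, -30.8]
[0, -1.6, 0.0, -0.0, -6.2, 0, -3.1, 0.0, -0.0, -12.4, 0, -4.7, 0.1, -0.0, -18.5, 0, -6.2, 0.1, -0.0, -24.7, 0, -7.8, 0.1, -0.0, -30.9]
  -> at [472.5, -382.8, 134.0, 91.0]
[0, -0.0, -0.0, 2.0, -0.0, 0, -0.0, -0.0, 4.0, -0.0, 0, -0.0, -0.1, 6.0, -0.0, 0, -0.0, -0.1, 8.0, -0.0, 0, -0.0, -0.1, 10.0, -0.0]
  -> at [471.5, -382.8, 34.0, 91.0]
```

>>> arm_command(series=[0,0.1,1.6,0,-6.2,0,0.2,3.1,0,-12.3,0,0.3,4.7,0,-18.5,0,0.4,6.2,0,-24.6,0,0.5,7.8,0,-30.8])

```text
clock: 22.98
eef_pos: [586.5, -177.4, 134.6]
tool_rot: [3.138, 0.004, -0.021]
force: [0.4, 0.0, 0.6]
width: 48.6
gripper_force: 62.1
```

>>> arm_command(series=[0,-0.7,1.4,0,-6.2,0,-1.4,2.8,0,-12.3,0,-2.2,4.2,0,-18.5,0,-2.9,5.6,0,-24.6,0,-3.6,7.0,0,-30.8])

```text
clock: 23.4
eef_pos: [548.4, -246.8, 135.0]
tool_rot: [3.141, 0.005, 0.516]
force: [-0.3, -0.6, -0.3]
width: 48.4
gripper_force: 62.2
```

>>> arm_command(series=[0,-1.3,0.8,0,-6.2,0,-2.7,1.6,0,-12.3,0,-4.0,2.5,0,-18.5,0,-5.4,3.3,0,-24.6,0,-6.7,4.1,0,-30.8])

```text
clock: 23.82
eef_pos: [509.9, -315.6, 135.3]
tool_rot: [-3.139, 0.005, 1.054]
force: [0.2, -0.4, -1.3]
width: 48.0
gripper_force: 62.2
```

>>> arm_command(series=[0,-1.6,0,0,-6.2,0,-3.1,0,0,-12.4,0,-4.7,0.1,0,-18.5,0,-6.2,0.1,0,-24.7,0,-7.8,0.1,0,-30.9])

```text
clock: 24.23
eef_pos: [472.0, -383.5, 135.7]
tool_rot: [-3.137, 0.003, 1.593]
force: [-0.5, -0.2, -1.4]
width: 48.3
gripper_force: 62.2
```

```bash
python3 feel.py; python3 - <<'E'
from h import *
z=np.load("pics/topL.npz"); X=cloud("top",z["d"]).reshape(-1,3)
w=X[(abs(X[:,2]-165)<14)&(abs(X[:,0]-472)<27)&(abs(X[:,1]+383)<75)]; print("tube-ish y",np.percentile(w[:,1],[1,99]))
w=X[(abs(X[:,2]-50)<12)&(abs(X[:,0]-375)<35)&(abs(X[:,1]+383)<60)]; print("crate tube x",np.percentile(w[:,0],[2,50,98]))
cv2.imwrite("pics/crop8.png",cv2.resize(z["p"][160:300,320:460],None,fx=3,fy=3)[:,:,::-1])
E
```

```text
[-0.5  -0.84 -0.28 -0.84 -0.25 -0.69  0.66 -0.13] -0.3598773912023794 [ 473.5 -381.2  135.9] [-3.138e+00  3.000e-03  1.589e+00] 48.2 24.6333
tube-ish y [-379.35685592 -335.30560051]
crate tube x [350.63874919 373.20036045 394.57398009]
```

View pics/crop8.png

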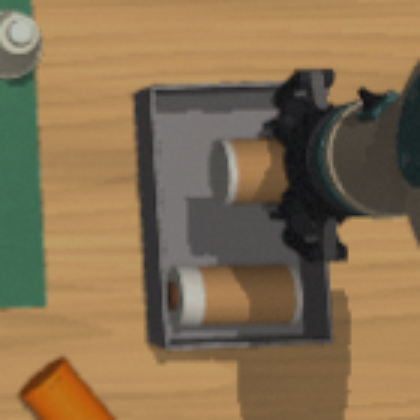

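The crop shows the tube over the free part of the crate, parallel to the empty tube there, clear of walls and neighbour.

>>> arm_command(series=[0,0.1,0,2.5,0,0,0.2,0,5.0,0,0,0.3,0,7.5,0,0,0.3,0,9.5,0,0,0.3,0,10.8,0])

```text
clock: 25.05
eef_pos: [471.7, -378.4, 25.7]
tool_rot: [-3.135, 0.001, 1.589]
force: [0.1, 1.0, -0.3]
width: 48.3
gripper_force: 62.2
```

>>> arm_command(series=[0,0,0,0.3,0,0,0,0,0.5,0,0,0,0,0.6,0,0,0,0,0.7,0,0,0,0,0.7,0])

```text
clock: 25.47
eef_pos: [472.6, -380.4, 21.6]
tool_rot: [-3.139, 0.004, 1.588]
force: [-0.0, 0.5, -0.8]
width: 48.1
gripper_force: 62.2
```

```bash
python3 feel.py
```

```text
[ 0.42 -0.83 -0.49 -0.91 -1.59 -0.04 -1.84 -1.23] -0.8131840191247273 [ 471.9 -380.1   20.8] [-3.137e+00  3.000e-03  1.588e+00] 48.1 25.8667
```

>>> arm_command(series=[0,0,0,0.1,0,0,0,0,0.2,0,0,0,0,0.3,0,0,0,0,0.3,0,0,0,0,0.3,0])

```text
clock: 26.28
eef_pos: [471.8, -379.9, 17.5]
tool_rot: [-3.137, 0.003, 1.588]
force: [1.0, 0.3, -1.1]
width: 48.5
gripper_force: 62.2
```

>>> arm_command(series=[0,0,0,0.1,0,0,0,0,0.1,0,0,0,0,0.1,0,0,0,0,0.1,0,0,0,0,0.1,0])

```text
clock: 26.7
eef_pos: [471.9, -380.0, 16.7]
tool_rot: [-3.137, 0.003, 1.588]
force: [0.8, -0.1, -0.2]
width: 48.2
gripper_force: 62.2
```

```bash
python3 feel.py
```

```text
[-0.66  0.07 -0.1  -1.16 -1.32  0.06 -0.43 -0.95] -0.5619130320511105 [ 471.9 -380.    16.6] [-3.137e+00  3.000e-03  1.588e+00] 48.6 27.1
```

>>> arm_command(series=[0,0,0,0.1,0,0,0,0,0.1,0,0,0,0,0.1,0,0,0,0,0.1,0,0,0,0,0.1,0])

```text
clock: 27.52
eef_pos: [471.9, -380.0, 15.6]
tool_rot: [-3.137, 0.003, 1.588]
force: [0.2, -0.7, -1.8]
width: 48.4
gripper_force: 62.2
```

>>> arm_command(series=[0,0,0,0.1,0,0,0,0,0.1,0,0,0,0,0.1,0,0,0,0,0.1,0,0,0,0,0.1,0])

```text
clock: 27.93
eef_pos: [472.0, -380.1, 14.8]
tool_rot: [-3.138, 0.003, 1.588]
force: [-1.0, 0.3, 2.8]
width: 47.9
gripper_force: 62.6
```

Contact with the crate floor. I'll open gently, let the tube settle and lift out.

>>> arm_command(series=[60,0,0,0,0,62,0,0,0,0,64,0,0,0,0,68,0,0,0,0,72,0,0,0,0])

```text
clock: 28.35
eef_pos: [471.8, -380.0, 14.5]
tool_rot: [-3.137, 0.003, 1.588]
force: [0.1, -0.4, -0.1]
width: 61.4
gripper_force: 0.0
```

>>> arm_command(series=[72,0,0,-0.5,0,72,0,0,-1.5,0,72,0,0,-3.0,0,72,0,0,-5.0,0,72,0,0,-7.0,0])

```text
clock: 28.77
eef_pos: [472.1, -379.6, 86.0]
tool_rot: [-3.137, 0.003, 1.588]
force: [-0.3, 0.5, -0.3]
width: 61.4
gripper_force: 0.0
```

>>> arm_command(series=[72,-2,0,-3,0,72,-4,0,-6,0,72,-7,0,-9,0,72,-10,0,-12,0,72,-13,0,-14,0])

```text
clock: 29.18
eef_pos: [475.8, -510.6, 229.8]
tool_rot: [-3.141, 0.005, 1.589]
force: [1.0, -0.7, -0.2]
width: 61.7
gripper_force: 0.0
```

>>> arm_command(series=[72,-2,0,0,0,72,-4,0,0,0,72,-6,0,0,0,72,-6,0,0,0,72,-6,0,0,0])

```text
clock: 29.6
eef_pos: [475.5, -570.0, 225.5]
tool_rot: [-3.137, 0.003, 1.586]
force: [0.7, 0.1, 0.1]
width: 61.5
gripper_force: 0.0
```

```bash
python3 feel.py; python3 -c "
import numpy as np,cv2
p=np.load('pics/topL.npz')['p']; cv2.imwrite('pics/end.png',cv2.resize(p[80:300,80:460],None,fx=2,fy=2)[:,:,::-1])"
```

```text
[ 0.25 -0.26  0.62 -0.5  -0.2  -0.01  0.54  0.22] 0.08309712870324208 [ 476.4 -568.8  225.5] [-3.137e+00  3.000e-03  1.589e+00] 61.4 30.0
```

View pics/end.png

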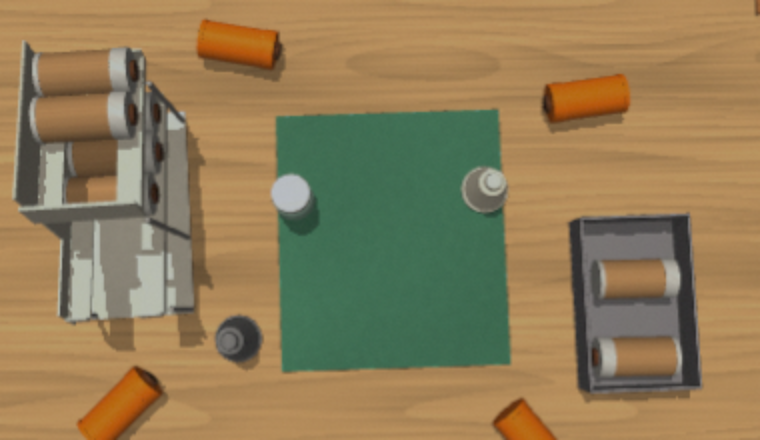

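The final view shows three lids in a row in the lane at (153,112), (155,152) and (153,190), and two empties in the crate at (637,278) and (637,356). The jar and cones are where they were, and the arm is clear.

```bash
python3 -c "
from cell import workorder; print(workorder.finish_job())"
```

```text
the job is handed in; nothing more can be done
None
```

The job is handed in at about 30 s: both full tubes are queued in the lower lane behind the waiting one with lids to the open side, the empty one is in the crate, and the jar and cones did not move; the gripper touched the tier strip lightly (about 8 N) at the first bay placing.

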